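# Thread a long safety ruler out of a half-closed carton

## Robot

A 6-joint arm with a two-finger parallel gripper is mounted at the origin on a cart in front of the work surface, level with it; the furniture and walls round the work are solid. World frame = base frame: x ahead of the robot, y to its left, z up, the work surface at z = 0. Lengths are in m, angles in rad, forces in N, time in s.
With the tool pointing down it reaches from about 0.3 to 0.875 m from the base axis. Payload 6.4 kg.
Tool frame: the origin (TCP) lies at the very end of the fingers, on their centre line; the grasp point (between the pads) lies 19 mm behind it; z points along the fingers, y is the line along which they close (so a half turn about z gives the same grasp; the last joint's range is limited). The gripper opens to 85 mm and grips with 20 to 120 N. Pads are 22 mm wide; open, the fingers measure 114 mm over their backs; the gripper's body (76 mm by 85 mm) begins 54 mm behind the grasp point. The pads swing forward as they close: fully open they stand 13 mm farther back than shut.
Start: joints at [-1.373, 0.181, 1.607, -0, 1.354, -0.206], TCP at [0.226, -0.529, 0.2] pointing down, gripper open.
Joint ranges: [-2.99, 2.99], [-0.89, 2.07], [0.3, 2.58], [-1.14, 4.28], [0, 2.63], [-3.12, 3.12]. Speed limits (rad/s): [2.57, 2.57, 3.01, 3.14, 3.14, 3.14].

## Interface

Orientations are given as a unit quaternion [w, x, y, z].
In Python, from bench import ctrl gives the robot as it stands.
- The arm moves only by the tool jog_arm, never from a script. Its argument "series" is a list that holds one entry, the list of rows, each a list of 7 numbers: the shift along the tool's x, y, z in mm, then the turn, a rotation vector about the tool's x, y, z in rad, then the finger opening in mm, from 0 to 85.4. In form: [[[tx, ty, tz, rx, ry, rz, gripper], ...]]. A call has exactly 10 rows; each row shifts and turns the commanded pose from where the row before left it, along the tool's axes as they then stand; what a row does not reach is not made up. A row lasts 1/10 s, in which the tool goes at most 50 mm and 8.59 degrees, less where a joint would pass 70% of its speed; a pose out of reach is approached as far as the arm can. A call with a gripper value outside its range is refused whole. The fingers move at their own pace and stop on an object; the grip force is fixed at half the most. Time passes only in rows, so rows that do not move let the fingers close, or fill a call up. It gives the time, the measured TCP pose, the force, the opening and the grip force at its end, in the units of the state.
- ctrl.get_obs(): the state, without advancing time (a new reading comes with each control period).
- ctrl.camera(name): name is "side" or "top" or "wrist"; returns a dict with "frame" (420x560x3 uint8, blue, green, red), "z_map" (420x560 float32, m along the optical axis (not along the pixel's ray), 0 where there is no reading), "fx", "fy", "cx", "cy" (pixels), "xyz" and "rotation" of the camera in the world. Camera axes: x right, y down, z forward; pixel columns grow to the right and rows downward; lengths in m; the calibration is good to about 2 mm. A picture is of the moment at which its call begins.
- ctrl.hand_in(): hands the job in; it is judged then, once.
The state is a dict: "time_s": time; "q": joint angles; "dq": joint speeds; "joint_efforts": joint torques, N m; "eef_pos": TCP position; "eef_rot": TCP orientation; "wrist_force": force on the tool from outside, world axes, zero at the start; "torque": the same for the moment, N m; "opening": opening from 0.0 (shut) to 1.0 (fully open); "grasp_force": force on a finger pad.
Only numpy, scipy, OpenCV 4.12 (cv2) and the standard library are available. Lean on these libraries where they do the work, as an engineer would, in place of code of your own. Each camera call takes 0.05 s, during which the arm holds its last target. There are 200 camera calls.

## Task

An aluminium safety ruler, longer than the opening, lies in the half-closed carton with one end under the taped cover. Grip it by its upright rib, tilt it so that its free end comes out first and draw it out diagonally through the opening without forcing the carton, then turn it back to about level and finish still holding it in the gripper, level and at rest, with all of it at least 5 cm above the top of the carton. Do not push the other things about.

Things in the scene. Friction and masses are not known exactly. Their poses are not given: they have to be found in the camera images.
- carton: Fixed brown carton, 320 x 230 mm outside (its x, y), 80 mm high; board 5 mm: inside 310 x 220, inner floor at z 5. A rigid taped cover (4 mm, top at 80) shuts the top from the -x end to x = -10 mm; from there to the +x end wall (x = +155) it is open, full width. Open flaps hang 6 mm outside the walls. Origin: centre of underside, z up; its +x points away from the robot and left (yaw 0.3 to 1.1).
- gap_centre (a point): Centre of the carton's opening, at the height of its top (80 mm), at x = +72.5 mm, y = 0 of the carton's frame; axes as the carton.
- ruler: Loose aluminium safety ruler, T-shaped: flat blade 290 x 36 x 4 mm, upright rib 12 mm wide along its whole middle line, 24 mm high over all, 0.10 to 0.18 kg, balanced at its middle. Starts flat on the carton's inner floor, rib up, along the carton's x within 0.06 rad. Origin: centre of underside; x along it to the end under the opening, z up. The -x end lies under the cover.
- ruler_open_end (a point): Middle of the ruler's +x end (x = +145 mm of its frame), 2 mm above its underside: the end that starts under the opening; axes as the ruler.
- ruler_covered_end (a point): Middle of the ruler's -x end (x = -145 mm of its frame), 2 mm above its underside: the end that starts under the cover; axes as the ruler.
- tape_white: Bystander: white tape roll, 80 mm across, 20 mm high, lying flat on the carton's cover near its closed end. Origin: centre of its underside.
- seal_bottle: Bystander: small bottle with a pointed cap, 42 mm across and 128 mm tall, standing on the bench to the right of the carton. Origin: centre of its underside.
- tape_measure: Bystander: grey and black tape measure, 39 x 81 x 62 mm, standing on the bench beyond the carton on the left. Origin: centre of its underside.

How it is judged:
On the way, in this order (a step that is already met when the one before it is completed fails the run):
1. the ruler is tilted through the opening: its free end is out above the carton's rim while its other end is still inside below the top (z of ruler_open_end in the frame of carton above 0.085 m and z of ruler_covered_end in the frame of carton below 0.072 m and x of ruler_covered_end in the frame of carton below 0.15 m and contact force between the fingers and ruler above 1 N), for 0.1 s.
2. the whole ruler is out, both ends above the carton's top, in the gripper (height (world z) of each of ruler_open_end, ruler_covered_end above 0.09 m and contact force between the fingers and ruler above 1 N), for 0.1 s.
At the end, for the whole second after the job is handed in: The program finishes while the gripper holds the ruler at rest, rib up and level within 0.3 rad, both ends more than 125 mm above the bench (45 mm above the carton's top), not touching the carton (height (world z) of each of ruler_open_end, ruler_covered_end above 0.125 m and angle between ruler's own z axis and vertical below 0.3 rad and contact force between the fingers and ruler above 1 N and contact force between ruler and carton below 0.05 N and linear speed of ruler below 0.03 m/s and angular speed of ruler below 0.2 rad/s); the arm keeps its last pose, push and grip.
It fails at once if the robot presses on the carton with more than 30 N (contact force between any of the fingers, the arm and carton above 30 N).
It fails at once if once its free end is raised, the ruler is forced against the carton with more than 30 N (contact force between ruler and carton above 30 N and z of ruler_open_end in the frame of carton above 0.02 m).
It fails at once if the tape roll on the cover is pushed more than 30 mm (distance of tape_white from where it was at the start of the episode above 0.03 m).
It fails at once if the bottle is pushed more than 30 mm (distance of seal_bottle from where it was at the start of the episode above 0.03 m).
It fails at once if the tape measure is pushed more than 30 mm (distance of tape_measure from where it was at the start of the episode above 0.03 m).
It also fails if it takes over 38 s, if anything falls off the work surface, if the arm or the gripper's body presses on something with over 40 N, if the wrist force passes 120 N, or if a joint passes its speed limit or range.

## Working session

There is one attempt and no reset: what is moved stays moved. The work goes in short steps, Python scripts to look and compute and a tool call to move; the robot and the scene stay as the last step left them, time stands still between calls to the robot, and variables do not carry over. Pictures are saved under pics/ and viewed, at most 10 in all, crops included, and the job is handed in when it is done.

Besides the shell and the picture viewer there is one more tool, called after "Request:" as name(argument=value, ...) on one line, values as JSON. jog_arm: Moves the arm, as the interface text tells. Its arguments: {"type":"object","properties":{"series":{"type":"array"}},"required":["series"]}

```bash
mkdir -p pics
cat > h.py <<'E'
import numpy as np, cv2
from bench import ctrl
from scipy.spatial.transform import Rotation as R
def cam(n):
    c=ctrl.camera(n); r=np.array(c['rotation'],float)
    if r.size==4: r=R.from_quat(r,scalar_first=True).as_matrix()
    c['R']=r.reshape(3,3); return c
def cloud(c):
    z=c['z_map']; v,u=np.mgrid[:z.shape[0],:z.shape[1]]
    p=np.stack([(u-c['cx'])/c['fx']*z,(v-c['cy'])/c['fy']*z,z],-1)
    w=p@c['R'].T+np.array(c['xyz']); w[z==0]=np.nan; return w
def st():
    o=ctrl.get_obs(); print({k:np.round(o[k],3).tolist() for k in ('time_s','q','eef_pos','eef_rot','wrist_force','opening','grasp_force')}); return o
E
python3 - <<'E'
from h import *
st()
for n in ('top','side'):
    c=cam(n); cv2.imwrite(f'pics/{n}1.png',c['frame']); np.save(n+'1.npy',cloud(c)); print(n,c['xyz'],c['R'].round(2).tolist(),c['fx'])
E
```

```text
{'time_s': 0.0, 'q': [-1.373, 0.182, 1.608, 0.0, 1.354, -0.206], 'eef_pos': [0.226, -0.528, 0.199], 'eef_rot': [-0.001, 0.98, 0.201, 0.0], 'wrist_force': [-0.762, 0.862, 0.271], 'opening': 0.996, 'grasp_force': 0.0}
top [ 0.41591801 -0.04187967  1.59803007] [[0.0, -1.0, 0.06], [-1.0, -0.0, 0.01], [-0.01, -0.06, -1.0]] 492.05047636644105
side [-0.11733017  0.94594803  0.73520269] [[-0.85, -0.25, 0.45], [-0.52, 0.42, -0.74], [-0.0, -0.87, -0.49]] 454.91049351292685
```

View pics/top1.png

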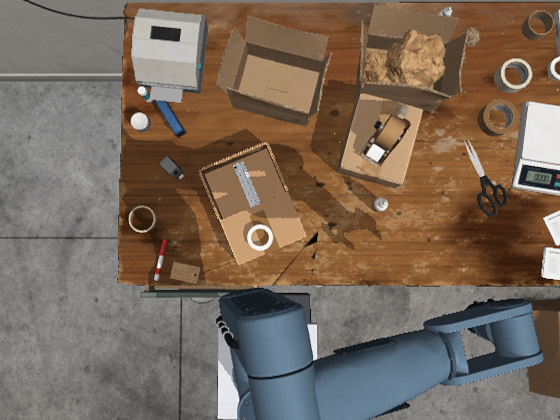

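View pics/side1.png

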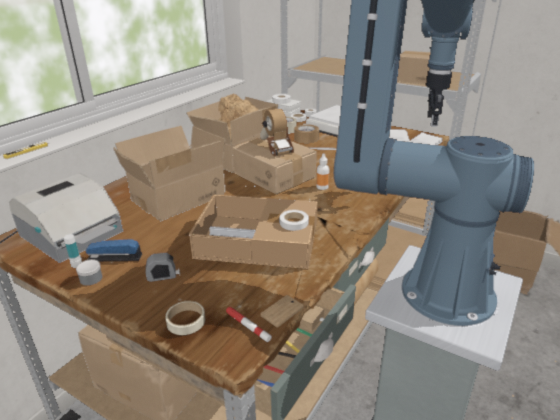

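The top view shows the carton at about (252,204) with its opening to the upper left. The ruler is visible from (240,162) to (255,205), the tape roll is at (260,237), the bottle at (380,205) and the tape measure at (172,167). Next I'll measure these from the depth map.

Run:
```python
from h import *
w=np.load('top1.npy'); 
reg=np.zeros(w.shape[:2],bool); reg[138:270,192:312]=1
z=w[...,2]
m=reg&(z>0.072)&(z<0.088)
p=w[m][:,:2].astype(np.float32)
(c,s,a)=cv2.minAreaRect(p); print('rim rect',c,s,a, m.sum())
print(cv2.boxPoints((c,s,a)).round(4).tolist())
# tape roll
t=reg&(z>0.092)&(z<0.115); print('tape',w[t].mean(0),t.sum())
# local frame
b=cv2.boxPoints((c,s,a)); 
for n in [(380,205),(172,167),(240,162),(255,205),(247,184)]: print(n,w[n[1],n[0]].round(4))
# ruler: height bands inside opening
for lo,hi in ((-.01,.015),(.015,.022),(.022,.04)):
    k=reg&(z>lo)&(z<hi); k[:,:225]=0;k[:,275:]=0;k[:155]=0;k[215:]=0
    print(lo,hi,k.sum(),cv2.minAreaRect(w[k][:,:2].astype(np.float32)) if k.sum()>5 else '')
c0=cv2.imread('pics/top1.png')[135:275,190:315]
cv2.imwrite('pics/crop1.png',cv2.resize(c0,None,fx=4.2,fy=4.2,interpolation=cv2.INTER_CUBIC))
np.set_printoptions(linewidth=200)
for v in (165,175,185,195): print(v,(z[v,228:272]*1000).round().astype(int))
```

```text
rim rect (0.531349778175354, 0.046510010957717896) (0.3261062502861023, 0.2365829348564148) 22.925718307495117 3746
[[0.335099995136261, 0.09189999848604202], [0.42730000615119934, -0.12600000202655792], [0.7275999784469604, 0.0010999999940395355], [0.6353999972343445, 0.21899999678134918]]
tape [0.42403957 0.02142774 0.09868306] 290
(380, 205) [ 0.5227 -0.3451  0.1023]
(172, 167) [0.6448 0.299  0.0642]
(240, 162) [0.6695 0.0896 0.0091]
(255, 205) [0.5277 0.0392 0.0287]
(247, 184) [nan nan nan]
-0.01 0.015 2283 ((0.5977306962013245, 0.05942654237151146), (0.19506771862506866, 0.1617085188627243), 0.28716689348220825)
0.015 0.022 34 ((0.6341331005096436, 0.035747021436691284), (0.15786580741405487, 0.12966585159301758), 35.09846115112305)
0.022 0.04 194 ((0.6294347047805786, 0.036053597927093506), (0.1643015742301941, 0.13088423013687134), 34.44672393798828)
165 [10 -3 11 -1  3  1  6  3  8 26 28 30 36  1  8 13 11  5  5  2 -1  2  8  3  4  4  8  6  2  6 10  7  0 13  1  2  8  6  7  8  2  0  6 12]
175 [ 5  4  0  8  5  8  4  5  7 11  6  6  8 28 29 25 28  5  6  6 10  5  5  5  7  4  3 -2  6  6  1  7 10  3  6  3  8  2  2  7  4  4  3  9]
185 [ 8  1  1  7 10  4  6  8  0 -2  6  9  0 11  7  0 -1 29 26 33 32  7 10 12  9  7  4  8  6  3  2  3  5  7  7  5  9  8 11  5  4  4  1 -3]
195 [ 3  1  4  0  6  8  3 -2  2 11  9  8  8  9  6  4  5  5  8  4  9 29 28 31 30  9  9  8 10 14  2  2  1  1  8  0  8  3  2  5  2  8  6  5]
```

View pics/crop1.png

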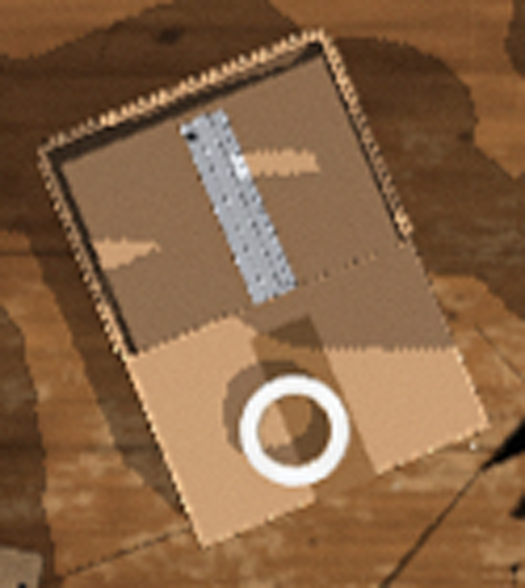

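Run:
```python
from h import *
w=np.load('top1.npy'); z=w[...,2]; pts=w.reshape(-1,3)
cc=np.array([.5313,.0465]); yaw=np.deg2rad(22.93)
M=np.array([[np.cos(yaw),np.sin(yaw)],[-np.sin(yaw),np.cos(yaw)]])
l=(pts[:,:2]-cc)@M.T; zz=pts[:,2]
k=(l[:,0]>0.0)&(l[:,0]<.147)&(abs(l[:,1])<.07)&(zz>.02)&(zz<.042)
a=l[k]; print('rib n',k.sum(),'x',a[:,0].min(),a[:,0].max())
for it in range(3):
    f=np.polyfit(a[:,0],a[:,1],1); r=a[:,1]-np.polyval(f,a[:,0]); a=a[abs(r)<.009]
print('y=',f,len(a)); y=np.polyval(f,.045)
print('grasp world',cc+M.T@[.045,y],'ruler yaw',yaw+np.arctan(f[0]))
# obstacles ahead along the path
for x in np.arange(.16,.42,.03):
    q=(l[:,0]>x)&(l[:,0]<x+.03)&(abs(l[:,1]-y)<.07)&np.isfinite(zz); print(round(x,2),zz[q].max().round(3))
```

```text
rib n 161 x 0.0017147859322549784 0.14380420580591424
y= [ 0.0012646  -0.00518844] 161
grasp world [0.57474345 0.05930623] ruler yaw 0.401468599153269
0.16 0.083
0.19 0.01
0.22 0.01
0.25 0.008
0.28 0.174
0.31 0.206
0.34 0.207
0.37 0.206
0.4 0.104
```

Request:
jog_arm(series=[[[31,-23,0,0,0,0,60],[31,-23,0,0,0,0,60],[31,-23,0,0,0,0,60],[31,-23,0,0,0,0,60],[31,-23,0,0,0,0,60],[31,-23,0,0,0,0,60],[31,-23,0,0,0,0,60],[31,-23,0,0,0,0,60],[31,-23,0,0,0,0,60],[31,-23,0,0,0,0,60]]])

```text
time_s: 1.1
eef_pos: [0.421, -0.1938, 0.2]
eef_rot: [-0.0, 0.98, 0.2, -0.0]
wrist_force: [0.0, -0.7, -0.1]
opening: 0.705
grasp_force: 0.0
```

Request:
jog_arm(series=[[[30,-22,0,0,0,0,60],[30,-22,0,0,0,0,60],[30,-22,0,0,0,0,60],[30,-22,0,0,0,0,60],[30,-21,0,0,0,0,60],[30,-21,0,0,0,0,60],[30,-21,0,0,0,0,60],[30,-21,0,0,0,0,60],[0,0,20,0,0,0,60],[0,0,0,0,0,0,60]]])

```text
time_s: 2.1
eef_pos: [0.5718, 0.0582, 0.177]
eef_rot: [-0.001, 0.979, 0.201, -0.003]
wrist_force: [-0.9, 0.5, -1.2]
opening: 0.702
grasp_force: 0.0
```

Run:
```python
from h import *
o=st(); c=cam('wrist'); w=cloud(c)
Rt=R.from_quat(o['eef_rot'],scalar_first=True).as_matrix()
p=(w.reshape(-1,3)-o['eef_pos'])@Rt; zz=w[...,2].ravel()
k=(zz>.022)&(zz<.036)&(abs(p[:,1])<.03)&(p[:,0]>-.05)&(p[:,0]<.11)
f=np.polyfit(p[k,0],p[k,1],1); print('rib in tool frame: y=',f,k.sum(),'x range',p[k,0].min(),p[k,0].max(),'z',np.median(zz[k]))
k2=(zz>.07)&(zz<.09)&(p[:,0]<.02)&(abs(p[:,1])<.08); print('cover edge x',np.percentile(p[k2,0],[50,90,99]) if k2.sum() else None)
cv2.imwrite('pics/w1.png',c['frame'])
```

```text
{'time_s': 2.1, 'q': [-0.105, 0.206, 1.626, -0.0, 1.316, 1.06], 'eef_pos': [0.572, 0.058, 0.177], 'eef_rot': [-0.001, 0.979, 0.201, -0.003], 'wrist_force': [-0.874, 0.484, -1.185], 'opening': 0.702, 'grasp_force': 0.0}
rib in tool frame: y= [0.00376301 0.00109894] 2063 x range -0.049903831180256944 0.10418020719455795 z 0.029234909428980216
cover edge x [-0.10477134 -0.05737467 -0.05025665]
```

View pics/w1.png

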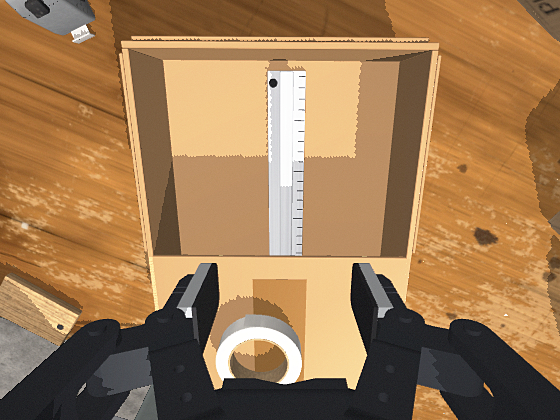

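The wrist view shows the rib midway between the fingers (column 285), with its free end at row 70 and the cover edge at row 256. The measured rib height of 29 mm matches what it should be. I'll descend now.

Request:
jog_arm(series=[[[1,1,26,0,0,0,60],[1,0,26,0,0,0,60],[1,0,26,0,0,0,60],[0,0,26,0,0,0,60],[0,0,26,0,0,0,60],[0,0,14,0,0,0,60],[0,0,11,0,0,0,60],[0,0,8,0,0,0,60],[0,0,3,0,0,0,60],[0,0,0,0,0,0,60]]])

```text
time_s: 3.15
eef_pos: [0.5772, 0.0572, 0.0145]
eef_rot: [0.0, 0.98, 0.201, 0.0]
wrist_force: [-0.4, -0.2, 0.0]
opening: 0.701
grasp_force: 0.0
```

Request:
jog_arm(series=[[[0,0,0,0,0,0,30],[0,0,0,0,0,0,20],[0,0,0,0,0,0,0],[0,0,0,0,0,0,0],[0,0,0,0,0,0,0],[0,0,0,0,0,0,0],[0,0,0,0,0,0,0],[0,0,0,0,0,0,0],[0,0,0,0,0,0,0],[0,0,0,0,0,0,0]]])

```text
time_s: 4.15
eef_pos: [0.5769, 0.0573, 0.0142]
eef_rot: [-0.0, 0.98, 0.201, -0.0]
wrist_force: [0.2, -0.2, 0.1]
opening: -0.001
grasp_force: 0.0
```

```bash
cat > plan.py <<'E'
from h import *
# planar: TCP in carton-ish frame; ruler bottom covered end P, tilt th; TCP = P + d*t + h*n
import sys
def tcp(x,z,th,d,h): return np.array([x+d*np.cos(th)-h*np.sin(th), z+d*np.sin(th)+h*np.cos(th)])
def rows(a,b,d,h,n=10):
    # linear in (x,z,th); print mean per-row tool shift, in mm
    prev=tcp(*a,d,h); th=a[2]; out=[]
    for i in range(1,n+1):
        s=np.array(a)+(np.array(b)-a)*i/n; q=tcp(*s,d,h); v=q-prev
        out.append((v[0]*np.cos(th)+v[1]*np.sin(th), v[0]*np.sin(th)-v[1]*np.cos(th), s[2]-th)); prev=q; th=s[2]
    return np.array(out)
E
python3 - <<'E'
from plan import *
o=st(); print(o['opening']*85.4)
W=[(-145,5,0),(-145,9,.12),(-143,10,.24),(-110,10,.32),(-75,12,.45),(-35,12,.68),(20,14,.8),(20,150,.8)]
def chk(w):
    x,z,t=w; s,c=np.sin(t),np.cos(t); cx=x-24*s
    top=z+(-10-x)*np.tan(t)+24/c
    return 'coverclear %.0f'%(76-top) if cx<-10 else 'past edge %.0f'%(cx+10), 'open %.0f %.0f wall %.0f'%(x+290*c,z+290*s, z+(155-x)*np.tan(t)-80)
d,h=190,8.5
for a,b in zip(W,W[1:]):
    r=rows(a,b,d,h); print(b,chk(b),chk((np.array(a)+b)/2)); print(r[[0,5,9]].round(3).tolist(), r.sum(0).round(2))
E
```

```text
{'time_s': 4.15, 'q': [-0.106, 0.423, 1.716, 0.0, 1.003, 1.061], 'eef_pos': [0.577, 0.057, 0.014], 'eef_rot': [-0.0, 0.98, 0.201, -0.0], 'wrist_force': [0.168, -0.232, 0.107], 'opening': -0.001, 'grasp_force': 0.0}
-0.0526816145943906
(-145, 9, 0.12) ('coverclear 27', 'open 143 44 wall -35') ('coverclear 37', 'open 144 24 wall -55')
[[-0.116, -2.679, 0.012], [-0.092, -2.679, 0.012], [-0.073, -2.677, 0.012]] [ -0.94 -26.79   0.12]
(-143, 10, 0.24) ('coverclear 9', 'open 139 79 wall 3') ('coverclear 18', 'open 141 61 wall -16')
[[0.095, -2.355, 0.012], [0.099, -2.342, 0.012], [0.102, -2.332, 0.012]] [  0.98 -23.43   0.12]
(-110, 10, 0.32) ('coverclear 8', 'open 165 101 wall 18') ('coverclear 8', 'open 152 90 wall 11')
[[3.131, -0.735, 0.008], [3.097, -0.608, 0.008], [3.067, -0.507, 0.008]] [31.   -6.21  0.08]
(-75, 12, 0.45) ('coverclear 6', 'open 186 138 wall 43') ('coverclear 6', 'open 176 120 wall 31')
[[3.259, -1.558, 0.013], [3.192, -1.34, 0.013], [3.129, -1.169, 0.013]] [ 31.97 -13.62   0.13]
(-35, 12, 0.68) ('coverclear 13', 'open 190 194 wall 86') ('coverclear 7', 'open 190 167 wall 65')
[[3.356, -2.628, 0.023], [3.133, -2.226, 0.023], [2.922, -1.924, 0.023]] [ 31.5  -22.69   0.23]
(20, 14, 0.8) ('past edge 13', 'open 222 222 wall 73') ('coverclear 33', 'open 207 209 wall 81')
[[4.287, 1.024, 0.012], [4.081, 1.282, 0.012], [3.905, 1.479, 0.012]] [41.   12.54  0.12]
(20, 150, 0.8) ('past edge 13', 'open 222 358 wall 209') ('past edge 13', 'open 222 290 wall 141')
[[9.756, -9.475, 0.0], [9.756, -9.475, 0.0], [9.756, -9.475, 0.0]] [ 97.56 -94.75   0.  ]
```

The fingers closed fully with no force, so they missed the rib. I'll look before doing anything else.

Run:
```python
from h import *
a=cam('wrist'); b=cam('side')
s=cv2.resize(b['frame'][180:280,170:350],(560,311),interpolation=cv2.INTER_CUBIC)
cv2.imwrite('pics/m2.png',cv2.resize(np.vstack([a['frame'],s]),(460,600)))
```

```text
(no output)
```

View pics/m2.png

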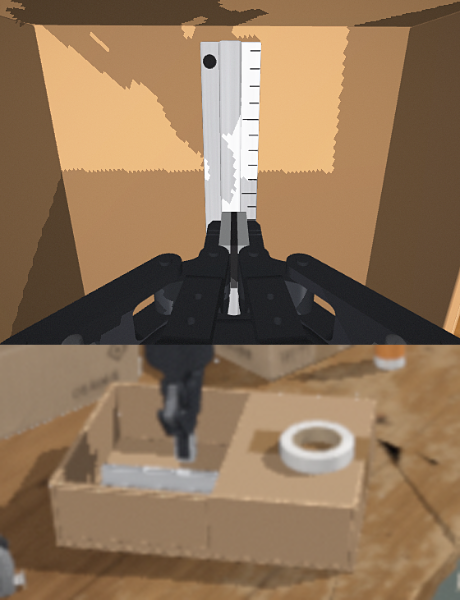

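Run:
```python
from h import *
np.set_printoptions(linewidth=220,suppress=True)
o=st(); 
b=cam('side'); w=cloud(b)
# project TCP into side & zoom
def proj(c,p): q=c['R'].T@(np.array(p)-c['xyz']); return c['cx']+c['fx']*q[0]/q[2], c['cy']+c['fy']*q[1]/q[2]
u,v=proj(b,o['eef_pos']); print('TCP px side',u,v)
for vv in range(int(v)-14,int(v)+8,2): print(vv,[tuple((w[vv,uu]*1000).round().tolist()) for uu in range(int(u)-4,int(u)+5,4)])
a=cam('wrist'); print('TCP px wrist',proj(a,o['eef_pos']))
im=b['frame'].copy(); cv2.circle(im,(round(u),round(v)),1,(0,0,255),-1)
s=im[205:265,190:290]; cv2.imwrite('pics/s3.png',cv2.resize(s,None,fx=7,fy=7,interpolation=cv2.INTER_NEAREST))
```

```text
{'time_s': 4.25, 'q': [-0.106, 0.423, 1.716, 0.0, 1.003, 1.061], 'eef_pos': [0.577, 0.057, 0.014], 'eef_rot': [-0.0, 0.98, 0.201, -0.0], 'wrist_force': [-0.291, -0.05, 0.016], 'opening': 0.0, 'grasp_force': 0.0}
TCP px side 242.8694030444508 233.26348764670183
219 [(583.0, 67.0, 66.0), (567.0, 70.0, 73.0), (571.0, 46.0, 59.0)]
221 [(583.0, 68.0, 60.0), (568.0, 69.0, 65.0), (567.0, 52.0, 57.0)]
223 [(584.0, 68.0, 53.0), (570.0, 67.0, 56.0), (613.0, -7.0, 4.0)]
225 [(628.0, 14.0, 3.0), (572.0, 65.0, 48.0), (602.0, 8.0, 8.0)]
227 [(618.0, 27.0, 6.0), (610.0, 17.0, 3.0), (597.0, 15.0, 7.0)]
229 [(587.0, 65.0, 30.0), (579.0, 58.0, 29.0), (567.0, 54.0, 30.0)]
231 [(583.0, 72.0, 28.0), (574.0, 65.0, 27.0), (565.0, 58.0, 26.0)]
233 [(586.0, 69.0, 18.0), (572.0, 68.0, 23.0), (561.0, 63.0, 23.0)]
235 [(585.0, 71.0, 13.0), (575.0, 65.0, 13.0), (564.0, 60.0, 14.0)]
237 [(583.0, 73.0, 8.0), (570.0, 71.0, 11.0), (562.0, 63.0, 10.0)]
239 [(509.0, 166.0, 79.0), (500.0, 161.0, 79.0), (492.0, 154.0, 78.0)]
TCP px wrist (np.float64(284.51887692187944), np.float64(248.60878489717186))
```

View pics/s3.png

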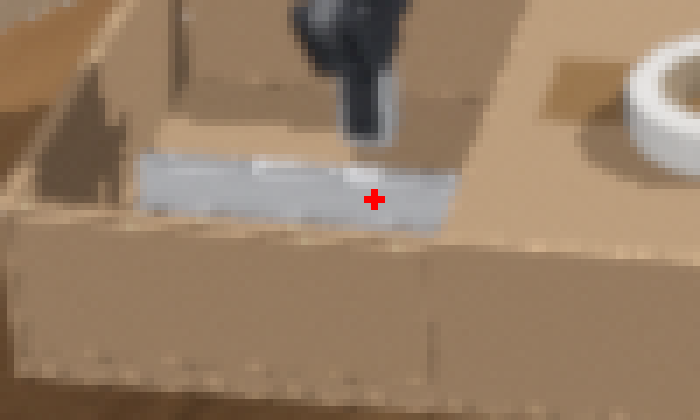

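The side view shows the fingertips ending at about z 45 mm, just above the rib top at 29 mm. The reported TCP (red, row 233) is about 30 mm lower than that. So the tips really sit about 30 mm above the reported TCP, and I'll open and go lower with care.

Request:
jog_arm(series=[[[0,0,0,0,0,0,50],[0,0,0,0,0,0,50],[0,0,0,0,0,0,50],[0,0,0,0,0,0,50],[0,0,5,0,0,0,50],[0,0,5,0,0,0,50],[0,0,5,0,0,0,50],[0,0,5,0,0,0,50],[0,0,4,0,0,0,50],[0,0,0,0,0,0,50]]])

```text
time_s: 5.35
eef_pos: [0.5762, 0.0573, -0.0107]
eef_rot: [-0.0, 0.98, 0.201, -0.001]
wrist_force: [-0.5, -0.3, 0.7]
opening: 0.586
grasp_force: 0.0
```

Run:
```python
from h import *
o=st(); b=cam('side'); im=b['frame']
w=cloud(b)
# lowest points that belong to fingers: near grasp, above rib top
d=np.abs(w-np.array([o['eef_pos'][0],o['eef_pos'][1],0]))
k=(d[...,0]<.05)&(d[...,1]<.05)&(w[...,2]>.012)&(w[...,2]<.1)&(im.max(2)<95)
print(k.sum(), np.sort(w[k][:,2])[:25].round(3))
cv2.imwrite('pics/s4.png',cv2.resize(im[205:265,190:290],None,fx=7,fy=7,interpolation=cv2.INTER_NEAREST))
```

```text
{'time_s': 5.35, 'q': [-0.106, 0.464, 1.72, 0.0, 0.959, 1.061], 'eef_pos': [0.576, 0.057, -0.011], 'eef_rot': [-0.0, 0.98, 0.201, -0.001], 'wrist_force': [-0.486, -0.277, 0.689], 'opening': 0.586, 'grasp_force': 0.0}
170 [0.023 0.025 0.025 0.026 0.027 0.027 0.027 0.028 0.03  0.032 0.032 0.033
 0.033 0.033 0.034 0.034 0.034 0.034 0.035 0.035 0.035 0.035 0.036 0.036
 0.036]
```

View pics/s4.png

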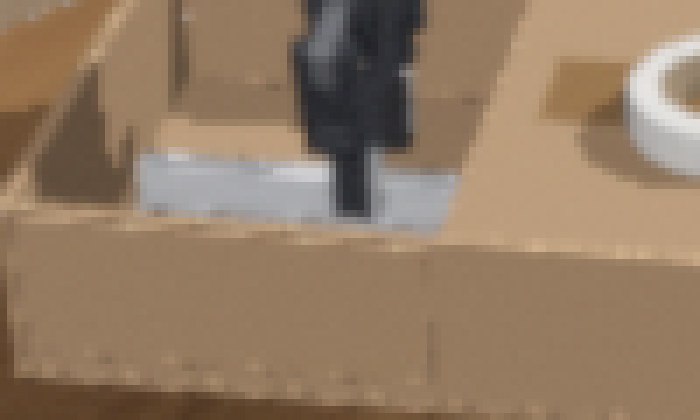

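The fingers now straddle the rib, with the near tip at row 215 just above the blade. I'll go 4 mm lower and close.

Request:
jog_arm(series=[[[0,0,4,0,0,0,40],[0,0,0,0,0,0,20],[0,0,0,0,0,0,0],[0,0,0,0,0,0,0],[0,0,0,0,0,0,0],[0,0,0,0,0,0,0],[0,0,0,0,0,0,0],[0,0,0,0,0,0,0],[0,0,0,0,0,0,0],[0,0,0,0,0,0,0]]])

```text
time_s: 6.4
eef_pos: [0.5771, 0.0573, -0.0137]
eef_rot: [0.0, 0.98, 0.201, 0.0]
wrist_force: [0.5, 0.0, 3.1]
opening: 0.12
grasp_force: 61.2
```

Gripped at 61 N with a 10 mm opening. I'll recompute the path for the virtual TCP, which lies about 19 mm below the ruler's underside.

```bash
cat >> plan.py <<'E'
W=[(-146,5,0),(-146,9,.12),(-143,10,.24),(-110,10,.32),(-75,12,.45),(-35,12,.68),(20,14,.8),(20,150,.8)]
D,H=192,-18.7
E
python3 - <<'E'
from plan import *
for a,b in zip(W,W[1:]):
    r=rows(a,b,D,H); print(b,tcp(*b,D,H).round(1)); print(r[[0,5,9]].round(3).tolist(), r.sum(0).round(2))
E
```

```text
(-146, 9, 0.12) [46.9 13.4]
[[0.211, -2.705, 0.012], [0.235, -2.705, 0.012], [0.254, -2.703, 0.012]] [  2.32 -27.04   0.12]
(-143, 10, 0.24) [47.9 37.5]
[[0.52, -2.369, 0.012], [0.524, -2.35, 0.012], [0.525, -2.335, 0.012]] [  5.23 -23.52   0.12]
(-110, 10, 0.32) [78.1 52.6]
[[3.349, -0.752, 0.008], [3.315, -0.625, 0.008], [3.284, -0.524, 0.008]] [33.18 -6.38  0.08]
(-75, 12, 0.45) [106.   78.7]
[[3.612, -1.586, 0.013], [3.546, -1.368, 0.013], [3.483, -1.197, 0.013]] [ 35.51 -13.91   0.13]
(-35, 12, 0.68) [126.1 118.2]
[[3.981, -2.681, 0.023], [3.758, -2.279, 0.023], [3.547, -1.978, 0.023]] [ 37.75 -23.22   0.23]
(20, 14, 0.8) [167.2 138.7]
[[4.613, 0.998, 0.012], [4.407, 1.256, 0.012], [4.231, 1.453, 0.012]] [44.26 12.28  0.12]
(20, 150, 0.8) [167.2 274.7]
[[9.756, -9.475, 0.0], [9.756, -9.475, 0.0], [9.756, -9.475, 0.0]] [ 97.56 -94.75   0.  ]
```

Request:
jog_arm(series=[[[0,0,-2,0,0,0,0],[0.2,0,-2,0,0.01,0,0],[0.2,0,-2.8,0,0.015,0,0],[0.2,0,-2.8,0,0.015,0,0],[0.3,0,-2.8,0,0.015,0,0],[0.3,0,-2.8,0,0.015,0,0],[0.3,0,-3,0,0.015,0,0],[0.3,0,-3,0,0.015,0,0],[0.3,0,-3,0,0.01,0,0],[0.3,0,-2.8,0,0.01,0,0]]])

```text
time_s: 7.4
eef_pos: [0.5778, 0.0576, 0.0136]
eef_rot: [-0.012, 0.978, 0.2, 0.059]
wrist_force: [0.3, -0.6, -1.1]
opening: 0.121
grasp_force: 60.7
```

Request:
jog_arm(series=[[[0.5,0,-2.4,0,0.012,0,0],[0.5,0,-2.4,0,0.012,0,0],[0.5,0,-2.4,0,0.012,0,0],[0.5,0,-2.4,0,0.012,0,0],[0.5,0,-2.3,0,0.012,0,0],[0.5,0,-2.3,0,0.012,0,0],[0.5,0,-2.3,0,0.012,0,0],[0.5,0,-2.3,0,0.012,0,0],[0.5,0,-2.3,0,0.012,0,0],[0.7,0,-2.3,0,0.012,0,0]]])

```text
time_s: 8.4
eef_pos: [0.5788, 0.058, 0.0374]
eef_rot: [-0.024, 0.973, 0.199, 0.118]
wrist_force: [-0.6, -0.7, -1.5]
opening: 0.121
grasp_force: 60.7
```

```bash
cat > look.py <<'E'
from h import *
import sys
o=st(); Rt=R.from_quat(o['eef_rot'],scalar_first=True).as_matrix()
cc=np.array([.5313,.0465,0]); Y=R.from_euler('z',.4).as_matrix()
print('TCP carton mm',((o['eef_pos']-cc)@Y*1000).round(1),'tool x pitch',np.arcsin(Rt[2,0]).round(3))
c=cam('wrist'); p=(cloud(c).reshape(-1,3)-o['eef_pos'])@Rt
k=(abs(p[:,1])<.004)&(p[:,0]>.03)&(p[:,0]<.13)&(p[:,2]>-.1)&(p[:,2]<.04)
# ruler rib top in tool frame: z vs x
f=np.polyfit(p[k,0],p[k,2],1)
for _ in range(4):
    r=abs(p[:,2]-np.polyval(f,p[:,0])); kk=k&(r<.012); f=np.polyfit(p[kk,0],p[kk,2],1)
print('rib top tool z=',f,kk.sum(),'max x',np.percentile(p[kk,0],99.5))
E
python3 look.py
```

```text
{'time_s': 8.4, 'q': [-0.186, 0.256, 1.911, 0.19, 0.781, 0.859], 'eef_pos': [0.579, 0.058, 0.037], 'eef_rot': [-0.024, 0.973, 0.199, 0.118], 'wrist_force': [-0.561, -0.682, -1.472], 'opening': 0.121, 'grasp_force': 60.725}
TCP carton mm [48.2 -7.9 37.4] tool x pitch 0.241
rib top tool z= [-0.00344123 -0.04285345] 3973 max x 0.09875085533715672
```

There is no slip: the rib sits exactly where the model puts it. I'll draw it out.

Request:
jog_arm(series=[[[3.3,0,-0.8,0,0.008,0,0],[3.3,0,-0.7,0,0.008,0,0],[3.3,0,-0.7,0,0.008,0,0],[3.3,0,-0.7,0,0.008,0,0],[3.3,0,-0.7,0,0.008,0,0],[3.3,0,-0.6,0,0.008,0,0],[3.3,0,-0.6,0,0.008,0,0],[3.3,0,-0.6,0,0.008,0,0],[3.3,0,-0.5,0,0.008,0,0],[3.3,0,-0.5,0,0.008,0,0]]])

```text
time_s: 9.45
eef_pos: [0.6066, 0.07, 0.0525]
eef_rot: [-0.032, 0.967, 0.198, 0.156]
wrist_force: [-0.7, 0.2, -0.4]
opening: 0.117
grasp_force: 60.7
```

Request:
jog_arm(series=[[[3.6,0,-1.6,0,0.013,0,0],[3.6,0,-1.5,0,0.013,0,0],[3.6,0,-1.5,0,0.013,0,0],[3.6,0,-1.4,0,0.013,0,0],[3.6,0,-1.4,0,0.013,0,0],[3.5,0,-1.4,0,0.013,0,0],[3.5,0,-1.3,0,0.013,0,0],[3.5,0,-1.3,0,0.013,0,0],[3.5,0,-1.3,0,0.013,0,0],[3.5,0,-1.2,0,0.013,0,0]]])

```text
time_s: 10.45
eef_pos: [0.6322, 0.0809, 0.0786]
eef_rot: [-0.045, 0.955, 0.195, 0.219]
wrist_force: [0.2, 0.5, -1.1]
opening: 0.116
grasp_force: 60.7
```

```bash
python3 look.py
```

```text
{'time_s': 10.45, 'q': [-0.199, 0.207, 1.931, 0.412, 0.666, 0.685], 'eef_pos': [0.632, 0.081, 0.079], 'eef_rot': [-0.045, 0.955, 0.195, 0.219], 'wrist_force': [0.211, 0.488, -1.071], 'opening': 0.116, 'grasp_force': 60.735}
TCP carton mm [106.4  -7.6  78.6] tool x pitch 0.451
rib top tool z= [-0.00305262 -0.04281448] 3955 max x 0.09885031623502442
```

Request:
jog_arm(series=[[[4.0,0,-2.7,0,0.023,0,0],[3.9,0,-2.6,0,0.023,0,0],[3.9,0,-2.5,0,0.023,0,0],[3.9,0,-2.4,0,0.023,0,0],[3.8,0,-2.3,0,0.023,0,0],[3.8,0,-2.3,0,0.023,0,0],[3.7,0,-2.2,0,0.023,0,0],[3.7,0,-2.1,0,0.023,0,0],[3.6,0,-2,0,0.023,0,0],[3.5,0,-2,0,0.023,0,0]]])

```text
time_s: 11.5
eef_pos: [0.6506, 0.0887, 0.1181]
eef_rot: [-0.067, 0.923, 0.189, 0.327]
wrist_force: [0.1, -0.3, -1.0]
opening: 0.118
grasp_force: 60.8
```

Request:
jog_arm(series=[[[4.6,0,1,0,0.012,0,0],[4.6,0,1,0,0.012,0,0],[4.5,0,1.1,0,0.012,0,0],[4.5,0,1.2,0,0.012,0,0],[4.4,0,1.2,0,0.012,0,0],[4.4,0,1.2,0,0.012,0,0],[4.4,0,1.3,0,0.012,0,0],[4.3,0,1.4,0,0.012,0,0],[4.3,0,1.4,0,0.012,0,0],[4.3,0,1.5,0,0.012,0,0]]])

```text
time_s: 12.5
eef_pos: [0.6887, 0.105, 0.1386]
eef_rot: [-0.078, 0.902, 0.185, 0.382]
wrist_force: [0.1, -0.3, -1.3]
opening: 0.119
grasp_force: 60.8
```

```bash
python3 look.py
python3 - <<'E'
from h import *
cv2.imwrite('pics/s5.png',cam('side')['frame'][100:300,100:400])
E
```

```text
{'time_s': 12.5, 'q': [-0.247, 0.158, 2.021, 1.058, 0.522, 0.089], 'eef_pos': [0.689, 0.105, 0.139], 'eef_rot': [-0.078, 0.902, 0.185, 0.382], 'wrist_force': [0.081, -0.347, -1.34], 'opening': 0.119, 'grasp_force': 60.768}
TCP carton mm [167.8  -7.4 138.6] tool x pitch 0.801
rib top tool z= [-0.00228641 -0.04273688] 3967 max x 0.09884118700516888
```

View pics/s5.png

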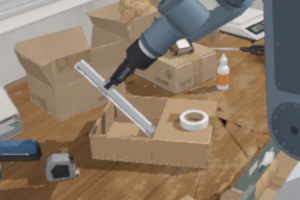

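The side view shows the ruler tilted steeply, with its lower end (150,132) in the opening clear of the cover edge. I'll lift it straight up.

Request:
jog_arm(series=[[[6,0,-6,0,0,0,0],[9,0,-9,0,0,0,0],[9,0,-9,0,0,0,0],[9,0,-9,0,0,0,0],[9,0,-9,0,0,0,0],[9,0,-9,0,0,0,0],[9,0,-9,0,0,0,0],[9,0,-9,0,0,0,0],[9,0,-9,0,0,0,0],[9,0,-9,0,0,0,0]]])

```text
time_s: 13.6
eef_pos: [0.6865, 0.1042, 0.2618]
eef_rot: [-0.078, 0.902, 0.185, 0.381]
wrist_force: [0.3, -0.5, -1.2]
opening: 0.12
grasp_force: 60.8
```

Request:
jog_arm(series=[[[9,0,-9,0,0,0,0],[4,0,-4,0,0,0,0],[0,0,0,0,0,0,0],[0,0,0,0,0,0,0],[0,0,0,0,0,0,0],[0,0,0,0,0,0,0],[0,0,0,0,0,0,0],[0,0,0,0,0,0,0],[0,0,0,0,0,0,0],[0,0,0,0,0,0,0]]])

```text
time_s: 14.6
eef_pos: [0.6865, 0.1041, 0.2798]
eef_rot: [-0.078, 0.902, 0.185, 0.381]
wrist_force: [0.3, -1.5, -1.2]
opening: 0.119
grasp_force: 60.8
```

```bash
python3 look.py
python3 - <<'E'
from plan import *
r=rows((20,150,.8),(-80,200,0),D,H,20); print(r.round(2).tolist())
E
```

```text
{'time_s': 14.6, 'q': [-0.25, -0.067, 1.924, 0.709, 0.734, 0.513], 'eef_pos': [0.687, 0.104, 0.28], 'eef_rot': [-0.078, 0.902, 0.185, 0.381], 'wrist_force': [0.273, -1.469, -1.181], 'opening': 0.119, 'grasp_force': 60.774}
TCP carton mm [165.4  -7.4 279.8] tool x pitch 0.8
rib top tool z= [-0.00242114 -0.04273298] 3968 max x 0.09896687924956381
[[-2.59, 2.33, -0.04], [-2.8, 2.41, -0.04], [-3.01, 2.49, -0.04], [-3.22, 2.58, -0.04], [-3.42, 2.67, -0.04], [-3.62, 2.78, -0.04], [-3.81, 2.89, -0.04], [-4.0, 3.01, -0.04], [-4.18, 3.14, -0.04], [-4.36, 3.27, -0.04], [-4.53, 3.41, -0.04], [-4.7, 3.56, -0.04], [-4.86, 3.72, -0.04], [-5.02, 3.88, -0.04], [-5.16, 4.05, -0.04], [-5.31, 4.22, -0.04], [-5.44, 4.4, -0.04], [-5.57, 4.58, -0.04], [-5.69, 4.77, -0.04], [-5.8, 4.97, -0.04]]
```

Request:
jog_arm(series=[[[-2.6,0,2.3,0,-0.04,0,0],[-2.8,0,2.4,0,-0.04,0,0],[-3,0,2.5,0,-0.04,0,0],[-3.2,0,2.6,0,-0.04,0,0],[-3.4,0,2.7,0,-0.04,0,0],[-3.6,0,2.8,0,-0.04,0,0],[-3.8,0,2.9,0,-0.04,0,0],[-4,0,3,0,-0.04,0,0],[-4.2,0,3.1,0,-0.04,0,0],[-4.4,0,3.3,0,-0.04,0,0]]])

```text
time_s: 15.65
eef_pos: [0.6746, 0.0989, 0.2376]
eef_rot: [-0.04, 0.96, 0.197, 0.194]
wrist_force: [-0.3, -0.2, -0.8]
opening: 0.12
grasp_force: 60.7
```

Request:
jog_arm(series=[[[-4.5,0,3.4,0,-0.04,0,0],[-4.7,0,3.6,0,-0.04,0,0],[-4.9,0,3.7,0,-0.04,0,0],[-5,0,3.9,0,-0.04,0,0],[-5.2,0,4,0,-0.04,0,0],[-5.3,0,4.2,0,-0.04,0,0],[-5.4,0,4.4,0,-0.04,0,0],[-5.6,0,4.6,0,-0.04,0,0],[-5.7,0,4.8,0,-0.04,0,0],[-5,0,4,0,-0.04,0,0]]])

```text
time_s: 16.65
eef_pos: [0.6364, 0.0828, 0.187]
eef_rot: [0.0, 0.98, 0.201, -0.001]
wrist_force: [0.3, -0.0, -1.3]
opening: 0.118
grasp_force: 60.7
```

Request:
jog_arm(series=[[[0,0,0,0,0,0,0],[0,0,0,0,0,0,0],[0,0,0,0,0,0,0],[0,0,0,0,0,0,0],[0,0,0,0,0,0,0],[0,0,0,0,0,0,0],[0,0,0,0,0,0,0],[0,0,0,0,0,0,0],[0,0,0,0,0,0,0],[0,0,0,0,0,0,0]]])

```text
time_s: 17.65
eef_pos: [0.6365, 0.0827, 0.1873]
eef_rot: [-0.0, 0.98, 0.201, -0.0]
wrist_force: [-0.2, -0.1, -1.3]
opening: 0.117
grasp_force: 60.7
```

```bash
python3 look.py
python3 - <<'E'
from h import *
cv2.imwrite('pics/s6.png',cam('side')['frame'][80:300,80:400])
E
```

```text
{'time_s': 17.65, 'q': [-0.055, 0.337, 1.441, 0.0, 1.363, 1.112], 'eef_pos': [0.636, 0.083, 0.187], 'eef_rot': [-0.0, 0.98, 0.201, -0.0], 'wrist_force': [-0.166, -0.128, -1.279], 'opening': 0.117, 'grasp_force': 60.714}
TCP carton mm [111.   -7.6 187.3] tool x pitch -0.0
rib top tool z= [-0.00380964 -0.0428412 ] 3975 max x 0.09876672912992139
```

View pics/s6.png

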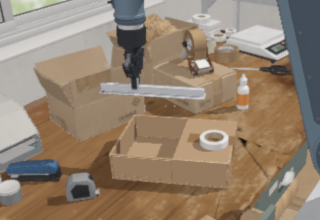

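The ruler hangs level well above the carton (from (102,88) to (205,94)), at rest, and nothing else has been disturbed.

```bash
python3 -c "
from bench import ctrl; print(ctrl.hand_in())"
```

```text
the job is handed in; nothing more can be done
None
```

The ruler came out diagonally through the opening, and I handed the job in at about 18 s with it still in the gripper: level, at rest, about 20 cm above the bench and 12 cm above the carton top. The hand-in returned no verdict.

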